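Snap the switch panel onto its base and test the switch

TASK

Pick up the loose switch panel by its long edges, not by its knob, and snap it down onto the four standoffs of the wiring base so that all four have clicked through and it lies fully home. Then take hold of the knob, turn it clockwise (seen from above) to its stop, keep it there for a moment, and let go so that it springs back. Leave the tools and fittings lying around it where they are.

Things in the scene. Friction and masses are not known exactly. Their poses are not given: they have to be found in the camera images.
- panel_center (a point): Middle of the loose switch panel: grey cover 136 mm long (x), 54 mm wide (y), plate 4 mm thick, a 12 mm square hole near each corner. Skirts along both long edges, from 7 mm below this point to 7 mm above it (the plate's top), are the place to grip, across the 54 mm. A black bar knob stands on top, a black 44 x 34 mm contact block below reaches 19 mm under this point. z up.
- switch_panel: The same panel, about 0.2 kg; origin under the middle of its contact block, on which it rests level on the worktop. Panel and base match either way round (half a turn about z). Once on the base, its top is clear for pressing on the middle line at 22 to 44 mm from the centre towards either end, between knob and standoff heads.
- base_center (a point): Over the middle of the fixed wiring base, 40 mm above the worktop: height of the plate top when the panel is fully home (panel_center then 7 mm straight below this point, long axes in line). Base: dark steel plate 156 (x) x 66 (y) x 6 mm, with four pale plastic snap standoffs at x +-54, y +-14.5 mm from here; shoulders (16 mm thick) 4 mm below this point, tapered heads up to 13.5 mm above it.
- wiring_base: The same base, origin under its middle. Its heads steer the panel's holes in from about 2.5 mm off. The panel first rests on the heads about 8 mm too high and needs a push of about 10 to 20 N in all until the sprung barbs of the heads click over the plate; they then hold it with about 1 mm of play each way.
- knob_grip (a point): Middle of the spring-return knob's bar, on its axis, 31 mm above panel_center. Bar 34 mm long (x), 11 mm thick (y: grip across this), 30 mm high (15 mm of it above this point); round collar 29 mm across below it. At rest the bar lies along the panel. The axes turn with the knob.
- knob (a joint): Turn of the knob, rad: 0 at rest, growing clockwise seen from above, up to its stop at 1.1 rad (63 degrees). A spring of about 0.03 N m at rest and 0.12 N m at the stop brings it back when let go.
- hole0 (a point): Centre of the panel's corner hole 0 at the plate's top face: x = -54 mm, y = -14.5 mm from panel_center, 7 mm above it. At the height of base_center when that corner is fully home, about 8 mm higher while it only rests on the standoff's head.
- hole1 (a point): Centre of the panel's corner hole 1 at the plate's top face: x = -54 mm, y = +14.5 mm from panel_center, 7 mm above it. At the height of base_center when that corner is fully home, about 8 mm higher while it only rests on the standoff's head.
- hole2 (a point): Centre of the panel's corner hole 2 at the plate's top face: x = +54 mm, y = -14.5 mm from panel_center, 7 mm above it. At the height of base_center when that corner is fully home, about 8 mm higher while it only rests on the standoff's head.
- hole3 (a point): Centre of the panel's corner hole 3 at the plate's top face: x = +54 mm, y = +14.5 mm from panel_center, 7 mm above it. At the height of base_center when that corner is fully home, about 8 mm higher while it only rests on the standoff's head.
- screwdriver: Bystander: screwdriver with a yellow handle, 195 mm long, lying flat; origin on its underside.
- side_cutters: Bystander: side cutters with red handles, 157 x 58 mm, lying flat; origin on the underside.
- emt_coupling: Bystander: zinc pipe coupling, 46 mm long, 25 mm thick, lying; origin on the underside.
- receptacle: Bystander: wall receptacle, 108 x 43 x 38 mm, lying face down; origin on the underside.

How it is judged (in metres and radians):
On the way, in this order (a step that is already met when the one before it is completed fails the run):
1. the panel is snapped fully home on all four standoffs (horizontal distance between panel_center and base_center below 0.004 m and angle between the x axis of panel_center and the x axis of base_center, either way round below 0.08 rad and z of hole0 in the frame of base_center between -0.003 and 0.0018 m and z of hole1 in the frame of base_center between -0.003 and 0.0018 m and z of hole2 in the frame of base_center between -0.003 and 0.0018 m and z of hole3 in the frame of base_center between -0.003 and 0.0018 m), for 0.2 s.
2. with the panel home, the knob is at its clockwise stop (all of step 1 and value of joint knob above 1 rad), for 0.2 s.
At the end, for the whole second after the job is handed in: The panel lies on the base (centres within 4 mm, long axes within 0.08 rad, either way round) with the plate at all four holes within 1.8 mm above its home height, at rest, and the knob has been at its stop (over 1.0 rad) and has sprung back to within 0.1 rad of rest (all of step 1 and value of joint knob below 0.1 rad and linear speed of switch_panel below 0.02 m/s); the robot touches nothing.
It fails at once if the panel is carried by its knob (fingers on the knob while the panel is lifted clear) (contact force between the fingers and knob above 1 N and height (world z) of panel_center above 0.065 m).
It fails at once if the screwdriver is shifted by more than 25 mm (distance of screwdriver from where it was at the start of the episode above 0.025 m).
It fails at once if the side cutters is shifted by more than 25 mm (distance of side_cutters from where it was at the start of the episode above 0.025 m).
It fails at once if the emt coupling is shifted by more than 25 mm (distance of emt_coupling from where it was at the start of the episode above 0.025 m).
It fails at once if the receptacle is shifted by more than 25 mm (distance of receptacle from where it was at the start of the episode above 0.025 m).
It also fails if it takes over 58 s, if anything falls off the work surface, if the arm or the gripper's body presses on something with over 40 N, if the wrist force passes 120 N, or if a joint passes its speed limit or range.

ROBOT

A 6-joint arm with a two-finger parallel gripper is mounted at the origin on a cart in front of the work surface, level with it; the furniture and walls round the work are solid. World frame = base frame: x ahead of the robot, y to its left, z up, the work surface at z = 0. Lengths are in mm, angles in rad, forces in N, time in s.
With the tool pointing down it reaches from about 350 to 775 mm from the base axis. Payload 7.3 kg.
Tool frame: the origin (TCP) lies midway between the tips of the shut fingers; the grasp point (between the pads) lies 19 mm behind it; z points along the fingers, y is the line along which they close (so a half turn about z gives the same grasp; the last joint's range is limited). The gripper opens to 92 mm and grips with 3 to 60 N. Pads are 19 mm wide; open, the fingers measure 130 mm over their backs; the gripper's body (75 mm by 190 mm) begins 47 mm behind the grasp point.
Start: joints at [-0.146, 0.342, 1.524, -0, 1.275, -0.146], TCP at [525.019, 0.019, 226.741] pointing down, gripper open.
Joint ranges: [-2.53, 2.53], [-0.77, 2.02], [0.04, 2.7], [-1, 4.14], [0.28, 2.66], [-3.11, 3.11]. Speed limits (rad/s): [2.57, 2.57, 3.14, 3.14, 3.14, 3.14].

INTERFACE

Orientations are given as [roll, pitch, yaw] about the fixed x, y, z axes, in that order (R = Rz(yaw) Ry(pitch) Rx(roll)).
In Python, from plant import bot gives the robot as it stands.
- The arm moves only by the tool jog_arm, never from a script. Its arguments are lists of equal length, an entry for each row: "dp": the shift along the tool's x, y, z in m, a list of three; "twist": the turn about the tool's z in degrees. A call has 1 to 10 rows; each row shifts and turns the commanded pose from where the row before left it, along the tool's axes as they then stand; what a row does not reach is not made up. A row lasts 1/8 s, in which the tool goes at most 62.5 mm and 10.7 degrees, less where a joint would pass 70% of its speed; a pose out of reach is approached as far as the arm can. A call is refused whole if a number of a shift passes 0.0625 or a number of a turn 10.7, either way. A call with a gripper value outside its range is refused whole. "jaw" is the finger opening in m, from 0 to 0.0918, set as the call begins (left out, the last holds). The fingers move at their own pace and stop on an object; the grip force is fixed at half the most. Time passes only in rows, so rows that do not move let the fingers close. It gives the time, the measured TCP pose, the force, the opening and the grip force at its end, in the units of the state.
- bot.get_obs(): the state, without advancing time (a new reading comes with each control period).
- bot.capture(name): name is "scene" or "side" or "wrist"; returns the picture (480x640x3 uint8, blue, green, red); there is no depth.
- bot.camera_params(name): a dict with "fx", "fy", "cx", "cy" (pixels), "k1" (the pictures are not rectified: a ray, as slopes to the right and down, at radius r is drawn at 1 + k1 r^2 times it, then the intrinsics apply), "R" (3x3) and "t" (3): a world point X has camera coordinates R X + t. Camera axes: x right, y down, z forward; pixel columns grow to the right and rows downward; lengths in mm; the calibration is good to about 2 mm. A picture is of the moment at which its call begins: read the wrist's pose just before it. camera_params takes no time and is no camera call; for the wrist camera it gives the pose at the moment of the call.
- bot.close_job(): hands the job in; it is judged then, once.
Trained networks look in the newest picture that a camera, given by its name, has taken for a name from the list of things; names that differ only in an ending like _2 or _b are one class to them, and where a whole thing is asked for, a point or a joint stands for the part that bears it (a point fixed in the world has none). Each returns a list of dicts, best first, with "confidence" (0 to 1); they miss things now and then, are a little off and sometimes report something else, mostly with a low value. They report only what shows in the picture. A call takes as long as a camera call.
- bot.find_in(camera, label): "bbox" ([centre column, centre row, width, height] in pixels, round what is visible of it).
- bot.masks_of(camera, label): "pixels" (480x640 bool, what is visible of it) and "bbox" ([centre column, centre row, width, height] in pixels, round what is visible of it).
The state is a dict: "time": time; "joint_positions": joint angles; "dq": joint speeds; "tau": joint torques, N m; "tool_pos": TCP position; "tcp_rot": TCP orientation; "contact_force": force on the tool from outside, world axes, zero at the start; "moment": the same for the moment, N m; "grip_width": finger opening in mm; "finger_force": force on a finger pad.
Only numpy, scipy, OpenCV 4.12 (cv2) and the standard library are available. Lean on these libraries where they do the work, as an engineer would, in place of code of your own. Each camera call takes 0.05 s, during which the arm holds its last target. There are 200 camera calls.

## Working session

There is one attempt and no reset: what is moved stays moved. The work goes in short steps, Python scripts to look and compute and a tool call to move; the robot and the scene stay as the last step left them, time stands still between calls to the robot, and variables do not carry over. Pictures are saved under pics/ and viewed, at most 10 in all, crops included, and the job is handed in when it is done.

Besides the shell and the picture viewer there is one more tool, called after "Request:" by a JSON object that holds its "api" and its "payload". jog_arm: Moves the arm, as the interface text tells. Its arguments: {"type":"object","properties":{"dp":{"type":"array"},"twist":{"type":"array"},"jaw":{"type":"number"}},"required":["dp","twist"]}

```bash
mkdir -p pics; ls; cat > h.py <<'E'
import numpy as np, cv2
from plant import bot
def und(p,cam):
    K=np.array([[cam['fx'],0,cam['cx']],[0,cam['fy'],cam['cy']],[0,0,1.]])
    return cv2.undistortPoints(np.array(p,float).reshape(-1,1,2),K,np.array([cam['k1'],0,0,0,0.])).reshape(-1,2)
def to_plane(p,cam,z):
    q=und(p,cam);R=np.array(cam['R']);t=np.array(cam['t'])
    C=-R.T@t; d=np.c_[q,np.ones(len(q))]@R
    return C+d*((z-C[2])/d[:,2])[:,None]
def proj(X,cam):
    K=np.array([[cam['fx'],0,cam['cx']],[0,cam['fy'],cam['cy']],[0,0,1.]])
    R=np.array(cam['R'],float)
    return cv2.projectPoints(np.array(X,float).reshape(-1,1,3),cv2.Rodrigues(R)[0],np.array(cam['t'],float),K,np.array([cam['k1'],0,0,0,0.]))[0].reshape(-1,2)
E
python3 - <<'E'
from h import *
o=bot.get_obs();print(o)
for c in ['scene','wrist']:
    cam=bot.camera_params(c);im=bot.capture(c);print(c,cam)
    cv2.imwrite(f'pics/{c}1.png',im)
    for l in ['switch_panel','wiring_base','knob','screwdriver','side_cutters','emt_coupling','receptacle']:
        r=bot.masks_of(c,l)
        for d in r[:2]: 
            u=np.array(d['bbox'])
            m=d['pixels'].astype(np.uint8)
            pts=np.argwhere(m)[:,::-1].astype(float)
            print(l,round(d['confidence'],2),u.round(),to_plane([u[:2]],cam,{'switch_panel':22,'wiring_base':6,'knob':55}.get(l,10)).round(1), cv2.minAreaRect(to_plane(pts,cam,{'switch_panel':26,'wiring_base':6,'knob':65}.get(l,10))[:,:2].astype(np.float32)))
E
```

```text
pics
{'time': 0.0, 'joint_positions': array([-1.45996151e-01,  3.42757003e-01,  1.52501992e+00, -1.48902514e-05,
        1.27542133e+00, -1.45987812e-01]), 'dq': array([-2.52848938e-05, -1.89519455e-03, -1.24142489e-03, -1.34487289e-03,
       -1.04592665e-04,  6.41755483e-05]), 'tau': array([ 7.61924657e-04, -4.31245601e+01, -2.44219762e+01,  7.17750052e-02,
        5.59406646e-02, -1.04314388e-04]), 'tool_pos': array([5.24583383e+02, 8.09599549e-02, 2.26026174e+02]), 'tcp_rot': array([-3.14000206e+00, -2.19478989e-04,  1.57079216e+00]), 'contact_force': array([ 0.77548837, -0.78766813,  0.0773037 ]), 'moment': array([-0.04748209,  0.0268507 ,  0.05251559]), 'finger_force': 0.0, 'grip_width': 91.80489000572952}
scene {'fx': 462.8137543051288, 'fy': 462.8137543051288, 'cx': 319.529628380423, 'cy': 242.58217224738434, 'k1': 0.038941063048401565, 'R': array([[ 0.74406772, -0.66790365,  0.01636894],
       [-0.44989473, -0.51901037, -0.7267895 ],
       [ 0.493921  ,  0.53341631, -0.68666519]]), 't': array([-417.68860092,  251.1312278 ,  957.13505545])}
switch_panel 0.98 [269. 214.  43.
[... 1925 characters left out ...]
.81161499023438, 56.166263580322266), 16.698976516723633)
wiring_base 0.69 [307.  28.  39.  45.] [[514.4 171.2   6. ]] ((516.9035034179688, 169.779052734375), (40.38636016845703, 31.0967960357666), 12.67780876159668)
knob 0.87 [307.  29.  39.  40.] [[515.9 157.9  55. ]] ((518.6036987304688, 155.16468811035156), (33.651126861572266, 26.16434097290039), 17.232513427734375)
screwdriver 0.8 [438. 217. 184.  33.] [[648.6  -5.2  10. ]] ((649.3345336914062, -2.398527145385742), (191.93650817871094, 32.09818649291992), 2.631317138671875)
receptacle 0.81 [425. 377.  38.  34.] [[ 651.3 -198.7   10. ]] ((652.155517578125, -198.97438049316406), (44.241703033447266, 48.55663299560547), 4.877187728881836)
```

```bash
python3 - <<'E'
import cv2,numpy as np
a=cv2.imread('pics/scene1.png');b=cv2.imread('pics/wrist1.png')
a=cv2.resize(a[160:360,220:480],(780,600),interpolation=cv2.INTER_CUBIC)
cv2.imwrite('pics/s1c.png',a)
E
```

```text
(no output)
```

View pics/s1c.png

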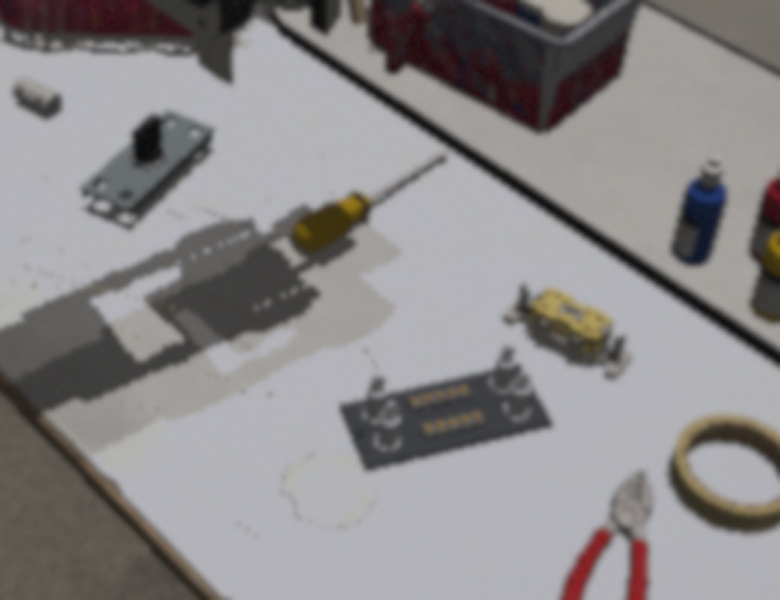

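View pics/wrist1.png

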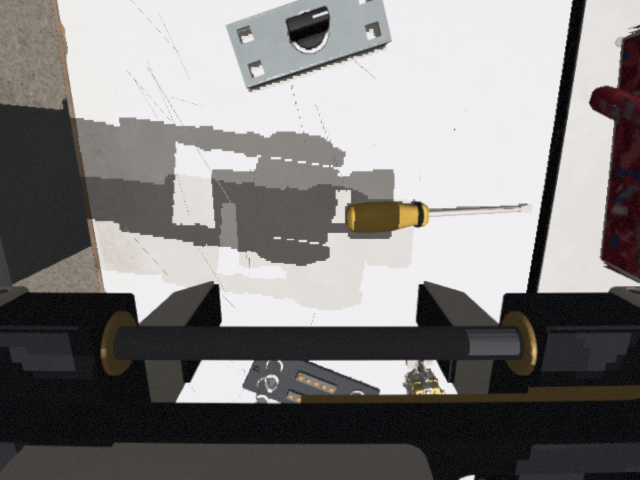

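The scene shows the panel at the upper left (crop 150,165), the base at lower middle (445,415), the screwdriver between them and the cutters below right. The wrist view shows the panel at (307,44), yaw about +17°. The base appears at (310,380), yaw about -24°. I'll go over the panel next for a close look.

Request:
{"api": "jog_arm", "payload": {"dp": [[0.053,-0.002,0],[0.053,-0.003,0],[0.053,-0.003,0],[0,0,0],[0,0,0],[0,0,0],[0,0,0],[0,0,0],[0,0,0],[0,0,0]], "twist": [0,0,0,10.4,10.4,10.4,10.4,10.4,10.4,10.4]}}

```text
time: 2.05
tool_pos: [517.0, 159.0, 226.7]
tcp_rot: [3.142, -0.0, 0.294]
contact_force: [0.3, 0.4, 0.1]
grip_width: 91.7
finger_force: 0.0
```

```bash
cat > look.py <<'E'
from h import *
import sys
name,label,z=sys.argv[1],sys.argv[2],float(sys.argv[3])
o=bot.get_obs();cam=bot.camera_params('wrist');im=bot.capture('wrist')
cv2.imwrite(f'pics/{name}.png',im)
print(o['time'],o['tool_pos'].round(1),o['tcp_rot'].round(4),o['joint_positions'].round(2))
for l in label.split(','):
    for d in bot.masks_of('wrist',l)[:2]:
        c=max(cv2.findContours(d['pixels'].astype(np.uint8),cv2.RETR_EXTERNAL,cv2.CHAIN_APPROX_NONE)[0],key=cv2.contourArea).reshape(-1,2)
        print(l,round(d['confidence'],2),np.round(d['bbox']),cv2.minAreaRect(to_plane(c,cam,z)[:,:2].astype(np.float32)))
print({k:(np.array(v).tolist()) for k,v in cam.items()})
E
python3 look.py w2 switch_panel,knob 26
```

```text
2.05 [517.  159.  226.7] [ 3.1416 -0.      0.2942] [ 0.16  0.37  1.48 -0.    1.29  1.43]
switch_panel 0.71 [314. 212.  60. 138.] ((516.4223022460938, 162.22537231445312), (136.5067901611328, 55.48607635498047), 16.85736846923828)
switch_panel 0.17 [313. 220.  29.  43.] ((510.95697021484375, 162.33218383789062), (29.275903701782227, 41.014217376708984), 81.25567626953125)
knob 0.96 [316. 220.  26.  44.] ((511.3000793457031, 160.24794006347656), (41.661231994628906, 28.607059478759766), 16.181028366088867)
knob 0.71 [630. 277.  20.  16.] ((547.6456298828125, -174.98165893554688), (20.967838287353516, 21.426326751708984), 30.919836044311523)
{'fx': 369.88087541150037, 'fy': 369.88087541150037, 'cx': 318.343119023069, 'cy': 242.55271918793798, 'k1': -0.0258835777384156, 'R': [[0.2909714137141945, -0.9567311996561232, -0.001023721505636267], [-0.9191390860550988, -0.27983517316229123, 0.2772645241408119], [-0.26555409408812236, -0.07973510811297987, -0.9607930763943142]], 't': [1.6858147758398203, 485.0878408384437, 539.994576853212]}
```

View pics/w2.png

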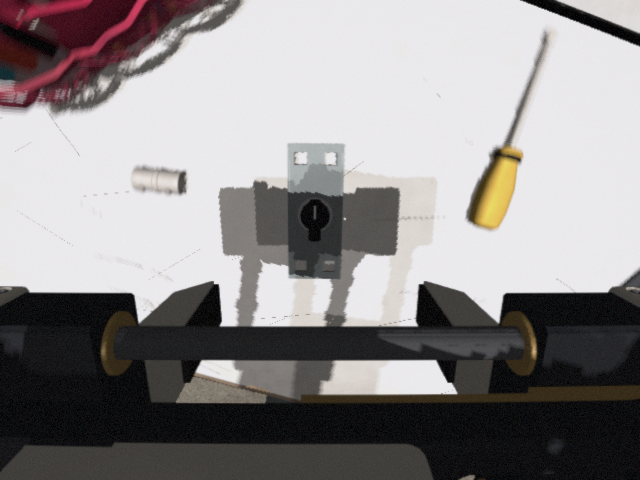

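The view shows the panel at (314,212), aligned with the tool (yaw 0.294). The open jaw straddles it, with the coupling (160,180) and screwdriver (495,190) well clear. Next I descend and grip.

Request:
{"api": "jog_arm", "payload": {"dp": [[0,-0.003,0.055],[0,0,0.055],[0,0,0.055],[0,0,0.035],[0,0,0.015],[0,0,0.0065],[0,0,0]], "twist": [0,0,0,0,0,0,0]}}

```text
time: 3.08
tool_pos: [516.9, 162.0, 6.1]
tcp_rot: [3.141, -0.002, 0.301]
contact_force: [1.0, -0.8, -0.6]
grip_width: 91.9
finger_force: 0.0
```

Request:
{"api": "jog_arm", "payload": {"dp": [[0,0,0],[0,0,0],[0,0,0],[0,0,0],[0,0,0],[0,0,0],[0,0,0],[0,0,0]], "twist": [0,0,0,0,0,0,0,0], "jaw": 0.03}}

```text
time: 4.08
tool_pos: [516.2, 161.9, 5.4]
tcp_rot: [3.142, -0.0, 0.3]
contact_force: [-1.5, 1.0, 4.0]
grip_width: 53.3
finger_force: 30.0
```

Request:
{"api": "jog_arm", "payload": {"dp": [[0,0,-0.015],[0,0,-0.035],[0,0,-0.05],[0,0,-0.06],[0,0,-0.06]], "twist": [0,0,0,0,0]}}

```text
time: 4.7
tool_pos: [515.5, 161.7, 227.5]
tcp_rot: [3.142, 0.0, 0.3]
contact_force: [0.5, -0.0, -3.3]
grip_width: 53.5
finger_force: 30.0
```

Request:
{"api": "jog_arm", "payload": {"dp": [[-0.0127,0.0475,0],[-0.0127,0.0475,0],[-0.0127,0.0475,0],[-0.0127,0.0475,0],[-0.0127,0.0475,0],[0,0,0],[0,0,0],[0,0,0],[0,0,0],[0,0,0]], "twist": [0,0,0,0,0,10.25,10.25,10.25,10.25,0]}}

```text
time: 5.95
tool_pos: [525.3, -83.7, 225.5]
tcp_rot: [3.141, 0.0, -0.414]
contact_force: [-0.0, -0.1, -3.2]
grip_width: 53.9
finger_force: 30.0
```

```bash
python3 look.py w3 wiring_base,switch_panel 6
```

```text
5.95 [525.3 -83.7 225.5] [ 3.1415e+00  3.0000e-04 -4.1390e-01] [-0.3   0.36  1.51 -0.    1.28  1.68]
wiring_base 0.55 [448. 163.  80. 155.] ((516.4256591796875, -220.45848083496094), (71.57002258300781, 156.30653381347656), 65.9276123046875)
switch_panel 0.89 [318. 275. 152. 244.] ((491.1569519042969, -69.11778259277344), (150.4358673095703, 191.56398010253906), 66.34394073486328)
{'fx': 369.88087541150037, 'fy': 369.88087541150037, 'cx': 318.343119023069, 'cy': 242.55271918793798, 'k1': -0.0258835777384156, 'R': [[-0.4012087974400975, -0.9159864983463151, -0.00048549349215386094], [-0.8798932643880468, 0.385252269694753, 0.27815199438363236], [-0.25459643387373243, 0.11202420962587208, -0.9605369500006135]], 't': [134.02474813824443, 460.10941363192603, 531.975734081745]}
```

View pics/w3.png

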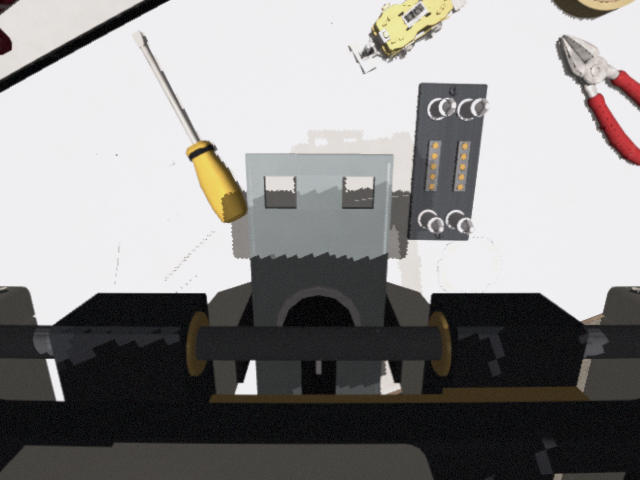

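The base is at (448,163), the held panel's far end at rows 155-250, and its holes at (281,192) and (359,192). Next I refine both.

```bash
cat > fine.py <<'E'
from h import *
im=cv2.imread('pics/w3.png');cv2.imwrite('pics/w3c.png',cv2.resize(im[75:255,240:500],None,fx=3,fy=3,interpolation=cv2.INTER_CUBIC))
hsv=cv2.cvtColor(im,cv2.COLOR_BGR2HSV)
m=(hsv[...,2]<110).astype(np.uint8);m[:, :406]=0;m[:,495:]=0;m[:78]=0;m[245:]=0
m=cv2.morphologyEx(m,cv2.MORPH_CLOSE,np.ones((3,3)))
n,l,s,_=cv2.connectedComponentsWithStats(m);k=1+np.argmax(s[1:,4]);print(s[k])
mm=(l==k)
# edges by row and column
for r in range(85,240,10):
    c=np.where(mm[r])[0];print(r,c.min(),c.max(),end=' | ')
print()
for c in range(412,490,6):
    r=np.where(mm[:,c])[0];print(c,r.min(),r.max(),end=' | ')
E
python3 fine.py
```

```text
[ 406   84   81  161 7672]
85 419 486 | 95 419 485 | 105 418 483 | 115 417 479 | 125 416 481 | 135 415 480 | 145 415 479 | 155 414 477 | 165 413 476 | 175 412 475 | 185 411 474 | 195 406 473 | 205 406 471 | 215 406 470 | 225 406 467 | 235 406 467 | 
412 171 239 | 418 96 238 | 424 84 239 | 430 84 239 | 436 84 239 | 442 84 239 | 448 84 239 | 454 84 239 | 460 84 239 | 466 84 239 | 472 85 203 | 478 85 154 | 484 85 97 |
```

View pics/w3c.png

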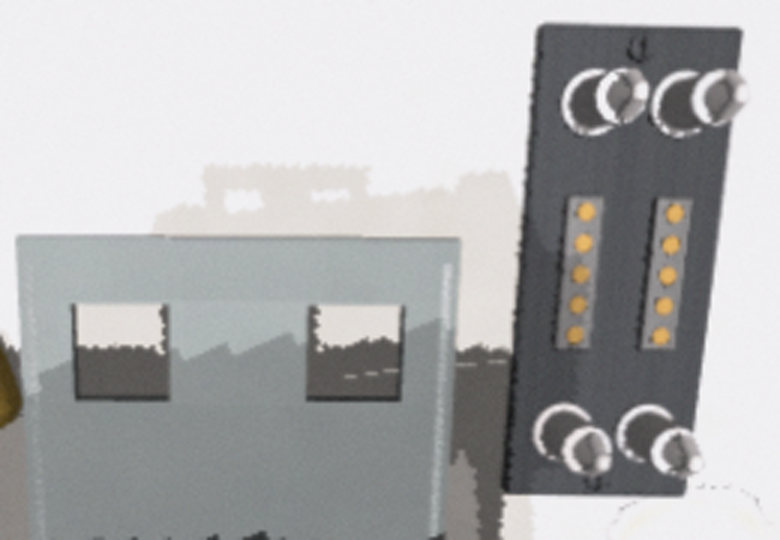

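```bash
cat > fit.py <<'E'
from h import *
from scipy.optimize import least_squares
cam=eval(open('cam3.txt').read());tcp=np.array([525.3,-83.7,225.5]);yaw=-0.4139
def L(c,z): return to_plane(c,cam,z)[:,:2]
l=L([(418.7-.5-.088*(r-95),r) for r in range(100,190,15)],0)
r=L([(c+.5,r_) for r_,c in [(85,486),(95,485),(125,481),(145,479),(165,476),(185,474),(205,471)]],6)
t=L([(c,83.5) for c in range(424,484,10)],6);b=L([(c,239.5) for c in range(415,466,8)],6)
def f(p):
    R=np.array([[np.cos(p[2]),np.sin(p[2])],[-np.sin(p[2]),np.cos(p[2])]])
    q=lambda a:(a-p[:2])@R.T
    return np.r_[q(l)[:,1]-33,q(r)[:,1]+33,q(t)[:,0]-78,q(b)[:,0]+78]
s=least_squares(f,[518,-217,-.42]);print('base',s.x,np.round(s.fun,1))
c,sn=np.cos(s.x[2]),np.sin(s.x[2])
H=[(s.x[0]+c*a-sn*d,s.x[1]+sn*a+c*d,53.5) for a in(54,-54) for d in(14.5,-14.5)]
print('heads crop px',((proj(H,cam)-[240,75])*3).round())
h=L([(280,192),(358.3,192),(245.7,154),(393.3,154)],246)-tcp[:2]
R=np.array([[np.cos(yaw),np.sin(yaw)],[np.sin(yaw),-np.cos(yaw)]])
print('holes, corners in tool xy',(h@R.T).round(1))
d=s.x[:2]-tcp[:2];print('base in tool',(R@d).round(1),'dyaw deg',np.degrees(s.x[2]-yaw))
E
cat > cam3.txt <<'E'
{'fx': 369.88087541150037, 'fy': 369.88087541150037, 'cx': 318.343119023069, 'cy': 242.55271918793798, 'k1': -0.0258835777384156, 'R': [[-0.4012087974400975, -0.9159864983463151, -0.00048549349215386094], [-0.8798932643880468, 0.385252269694753, 0.27815199438363236], [-0.25459643387373243, 0.11202420962587208, -0.9605369500006135]], 't': [134.02474813824443, 460.10941363192603, 531.975734081745]}
E
python3 fit.py
```

```text
base [ 5.16682207e+02 -2.19151256e+02 -4.25295356e-01] [-1.7 -1.5 -1.4 -1.2 -1.1 -0.9  1.1  0.9  1.3  0.8  1.4  0.9  1.4 -1.6
 -1.4 -1.2 -1.  -0.8 -0.6  0.6  0.7  0.8  0.9  1.   1.2  1.3]
heads crop px [[640.  89.]
 [742.  91.]
 [601. 462.]
 [695. 464.]]
holes, corners in tool xy [[ 55.  -14.1]
 [ 55.   15. ]
 [ 68.8 -26.2]
 [ 68.9  27.2]]
base in tool [ 46.6 127.5] dyaw deg -0.6529057891076572
```

Request:
{"api": "jog_arm", "payload": {"dp": [[0.0152,0.0423,0],[0.0152,0.0423,0],[0.0152,0.0424,0],[0,0,0.045],[0,0,0.055],[0,0,0.04],[0,0,0.0155],[0,0,0],[0,0,0]], "twist": [0.65,0,0,0,0,0,0,0,0]}}

```text
time: 7.22
tool_pos: [516.4, -218.9, 71.6]
tcp_rot: [3.141, -0.004, -0.426]
contact_force: [0.7, 0.2, -2.8]
grip_width: 53.4
finger_force: 30.0
```

```bash
python3 look.py w4 switch_panel 246; python3 -c "
import cv2;im=cv2.imread('pics/w4.png');cv2.imwrite('pics/w4c.png',cv2.resize(im[100:300,200:440],None,fx=3,fy=3,interpolation=cv2.INTER_CUBIC))"
```

```text
7.225 [ 516.4 -218.9   71.6] [ 3.1412 -0.0035 -0.4261] [-0.54  0.57  1.62  0.    0.94  1.46]
switch_panel 0.81 [319. 273. 150. 242.] ((588.62841796875, -251.7835235595703), (6.560634613037109, 8.352241516113281), 65.51976776123047)
switch_panel 0.26 [566. 152. 147. 200.] ((589.410400390625, -239.0477752685547), (11.740195274353027, 4.0299811363220215), 15.101128578186035)
{'fx': 369.88087541150037, 'fy': 369.88087541150037, 'cx': 318.343119023069, 'cy': 242.55271918793798, 'k1': -0.0258835777384156, 'R': [[-0.4124057834847011, -0.9110002285789874, -0.00023081898610627193], [-0.8760149718557311, 0.39649854561816994, 0.2745663351674429], [-0.2500384747053429, 0.1134349454608699, -0.9615681329553913]], 't': [13.396332374471063, 547.8299361938573, 395.01071578277174]}
```

View pics/w4c.png

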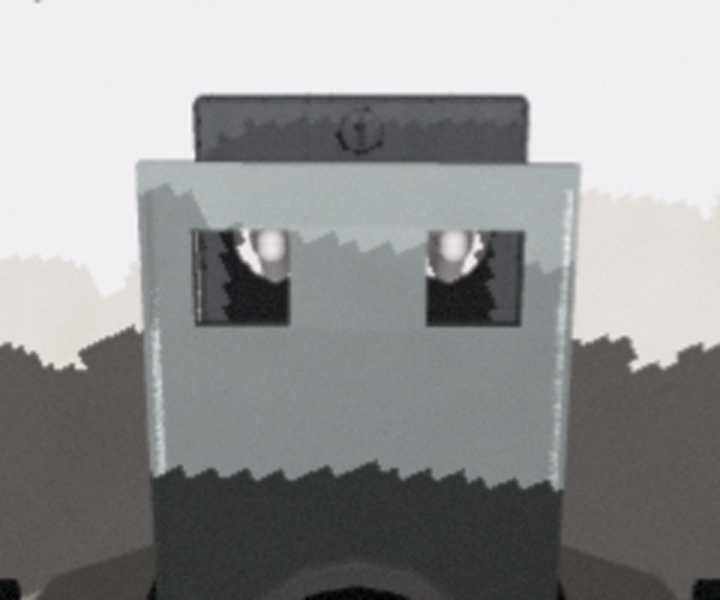

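```bash
python3 - <<'E'
from h import *
cam={'fx': 369.88087541150037, 'fy': 369.88087541150037, 'cx': 318.343119023069, 'cy': 242.55271918793798, 'k1': -0.0258835777384156, 'R': [[-0.4124057834847011, -0.9110002285789874, -0.00023081898610627193], [-0.8760149718557311, 0.39649854561816994, 0.2745663351674429], [-0.2500384747053429, 0.1134349454608699, -0.9615681329553913]], 't': [13.396332374471063, 547.8299361938573, 395.01071578277174]}
tcp=np.array([516.4,-218.9]);yaw=-.4261
R=np.array([[np.cos(yaw),np.sin(yaw)],[np.sin(yaw),-np.cos(yaw)]])
g=lambda p,z:((to_plane([((u+.5)/3-.5+200,(v+.5)/3-.5+100) for u,v in p],cam,z)[:,:2]-tcp)@R.T).round(1)
print('base edge',g([(196,97),(527,97)],6)); print('tips',g([(271,240),(453,240)],53.5))
print('holes',g([(241,278),(474,278)],92.2),'panel edge',g([(136,162),(581,164)],92.2))
E
```

```text
base edge [[ 77.4 -30.9]
 [ 77.5  33.1]]
tips [[ 55.1 -13.3]
 [ 55.2  15.4]]
holes [[ 54.7 -14.1]
 [ 54.8  14.7]] panel edge [[ 68.8 -26.4]
 [ 68.6  27.3]]
```

The far holes (241,278 and 474,278) sit over the head tips to within about 1 mm. I'll shift 0.7 mm sideways and lower.

Request:
{"api": "jog_arm", "payload": {"dp": [[0,0.0007,0.015],[0,0,0.015],[0,0,0.006],[0,0,0.003],[0,0,0.002],[0,0,0]], "twist": [0,0,0,0,0,0]}}

```text
time: 8.07
tool_pos: [515.4, -219.2, 29.0]
tcp_rot: [3.142, -0.001, -0.427]
contact_force: [1.4, -1.4, -2.6]
grip_width: 54.0
finger_force: 30.0
```

Request:
{"api": "jog_arm", "payload": {"dp": [[0,0,0.002],[0,0,0.002],[0,0,0.002],[0,0,0]], "twist": [0,0,0,0]}}

```text
time: 8.57
tool_pos: [515.4, -219.3, 23.3]
tcp_rot: [3.141, -0.002, -0.427]
contact_force: [2.6, -2.2, -1.9]
grip_width: 53.5
finger_force: 30.0
```

Request:
{"api": "jog_arm", "payload": {"dp": [[0,0,0.0015],[0,0,0.0015],[0,0,0.001],[0,0,0]], "twist": [0,0,0,0]}}

```text
time: 9.07
tool_pos: [514.5, -218.7, 19.4]
tcp_rot: [-3.142, 0.001, -0.427]
contact_force: [-2.4, 0.7, 8.2]
grip_width: 53.9
finger_force: 30.0
```

Request:
{"api": "jog_arm", "payload": {"dp": [[0,0,0.0015],[0,0,0.0015],[0,0,0]], "twist": [0,0,0]}}

```text
time: 9.45
tool_pos: [514.8, -218.8, 19.2]
tcp_rot: [3.141, -0.001, -0.426]
contact_force: [-9.6, 4.6, 32.3]
grip_width: 54.0
finger_force: 30.0
```

```bash
python3 look.py w5 switch_panel 40; python3 -c "
from h import *
import cv2
im=cv2.imread('pics/w5.png');cv2.imwrite('pics/w5c.png',cv2.resize(im[100:300,200:440],None,fx=3,fy=3,interpolation=cv2.INTER_CUBIC))"
```

```text
9.45 [ 514.8 -218.8   19.2] [ 3.1413e+00 -1.0000e-03 -4.2640e-01] [-0.54  0.65  1.66 -0.    0.83  1.46]
switch_panel 0.89 [320. 273. 151. 244.] ((545.912353515625, -233.3399658203125), (54.02134704589844, 69.32989501953125), 65.4507827758789)
{'fx': 369.88087541150037, 'fy': 369.88087541150037, 'cx': 318.343119023069, 'cy': 242.55271918793798, 'k1': -0.0258835777384156, 'R': [[-0.4126743344372452, -0.9108785827244938, -0.0003181675603882705], [-0.8752773190082089, 0.3964484023026295, 0.276980647593829], [-0.2521696027013987, 0.11458128924703245, -0.9608754443880376]], 't': [12.979242454807629, 560.3120972260056, 345.5770052774676]}
```

View pics/w5c.png

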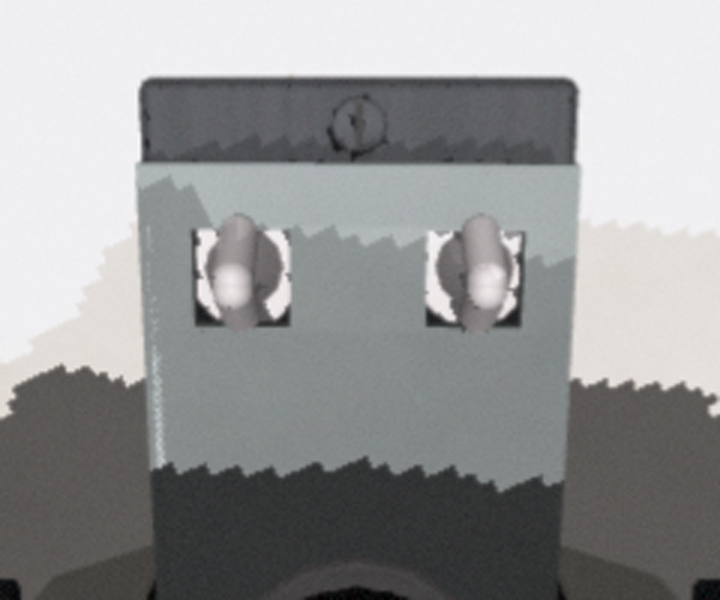

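The far holes (241,278 and 474,278) have heads right through, with the shoulders touching the plate, and the force rose hard. Next I unload, release and rise for a check.

Request:
{"api": "jog_arm", "payload": {"dp": [[0,0,-0.002],[0,0,0],[0,0,0],[0,0,0],[0,0,0],[0,0,0]], "twist": [0,0,0,0,0,0], "jaw": 0.085}}

```text
time: 10.3
tool_pos: [514.9, -218.9, 17.6]
tcp_rot: [-3.142, 0.0, -0.427]
contact_force: [0.6, -0.3, 0.2]
grip_width: 84.9
finger_force: 0.0
```

Request:
{"api": "jog_arm", "payload": {"dp": [[0,0,-0.02],[0,0,-0.04],[0,0,-0.04],[0,0,-0.03],[0,0,0],[0,0,0]], "twist": [0,0,0,0,0,0]}}

```text
time: 11.05
tool_pos: [514.4, -218.6, 146.9]
tcp_rot: [-3.141, 0.001, -0.427]
contact_force: [-0.2, -1.0, 0.1]
grip_width: 85.1
finger_force: 0.0
```

```bash
python3 look.py w6 switch_panel,knob 40; python3 -c "
from h import *
im=cv2.imread('pics/w6.png')
s=bot.capture('side');print(bot.find_in('side','switch_panel')[:1],bot.find_in('side','wiring_base')[:1]);d=bot.find_in('side','switch_panel')[:1]
u=[int(v) for v in d[0]['bbox']] if d else [320,240,0,0]
a=s[max(u[1]-50,0):u[1]+50,max(u[0]-67,0):u[0]+67]
a=cv2.resize(a,(400,300),interpolation=cv2.INTER_CUBIC)
b=cv2.resize(im[100:340,190:450],(400,369))[:300]
cv2.imwrite('pics/w6c.png',np.hstack([b,a]))"
```

```text
11.05 [ 514.4 -218.6  146.9] [-3.1414e+00  1.4000e-03 -4.2670e-01] [-0.54  0.48  1.54  0.    1.12  1.46]
switch_panel 0.69 [317. 234.  77. 178.] ((515.3269653320312, -219.03424072265625), (55.31078338623047, 136.856689453125), 65.53763580322266)
switch_panel 0.23 [ 42. 235.  84. 116.] ((604.610107421875, -26.10264015197754), (42.38001251220703, 96.47071075439453), 87.86788940429688)
knob 0.58 [318. 253.  36.  54.] ((507.1012878417969, -217.76268005371094), (27.889455795288086, 43.285335540771484), 84.43611907958984)
{'fx': 369.88087541150037, 'fy': 369.88087541150037, 'cx': 318.343119023069, 'cy': 242.55271918793798, 'k1': -0.0258835777384156, 'R': [[-0.41297003590026937, -0.9107442917041182, -0.0007645762855888051], [-0.8746159825724079, 0.39635354280666424, 0.2791966191297978], [-0.2539736846160128, 0.1159685484645381, -0.9602336503630752]], 't': [13.271472111007737, 523.8171309446931, 469.28592436374885]}
[{'bbox': [337.8, 228.2, 66.1, 23.0], 'confidence': 0.63}] [{'bbox': [335.4, 235.3, 68.1, 29.2], 'confidence': 0.73}]
```

View pics/w6c.png

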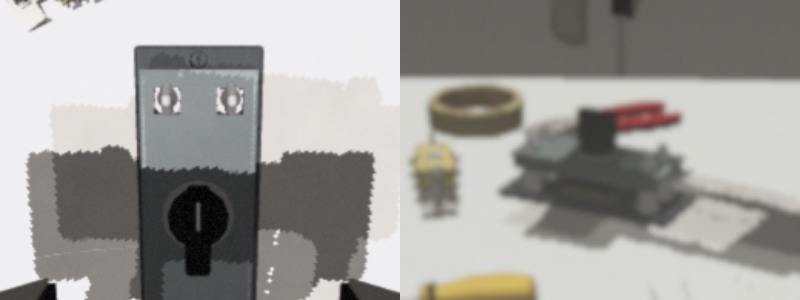

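The panel lies on the base (left view, heads through at 167,100 and 231,100). In the side view it is level. As insurance I'll press each end with shut fingers.

Request:
{"api": "jog_arm", "payload": {"dp": [[0.034,0,0],[0,0,0.02],[0,0,0.04],[0,0,0.03],[0,0,0.01],[0,0,0.004],[0,0,0.003],[0,0,0.0015],[0,0,0.0015],[0,0,0]], "twist": [0,0,0,0,0,0,0,0,0,0], "jaw": 0.0}}

```text
time: 12.65
tool_pos: [547.2, -233.8, 40.2]
tcp_rot: [3.141, -0.005, -0.427]
contact_force: [-1.7, 0.6, 9.4]
grip_width: 0.4
finger_force: 4.8
```

Request:
{"api": "jog_arm", "payload": {"dp": [[0,0,0.0015],[0,0,0],[0,0,-0.03],[0,0,-0.03],[-0.033,0,0],[-0.033,0,0],[0,0,0.03],[0,0,0.02],[0,0,0.008],[0,0,0]], "twist": [0,0,0,0,0,0,0,0,0,0]}}

```text
time: 13.9
tool_pos: [486.1, -205.9, 40.2]
tcp_rot: [3.141, -0.002, -0.427]
contact_force: [-3.6, 1.3, 10.6]
grip_width: 0.3
finger_force: 5.3
```

Request:
{"api": "jog_arm", "payload": {"dp": [[0,0,0.0015],[0,0,0.0015],[0,0,0.001],[0,0,0]], "twist": [0,0,0,0]}}

```text
time: 14.4
tool_pos: [486.3, -206.0, 39.8]
tcp_rot: [3.141, -0.004, -0.426]
contact_force: [-13.7, 6.7, 44.0]
grip_width: 0.1
finger_force: 22.2
```

Both ends stop at 40 mm, which is fully home. Now the knob.

Request:
{"api": "jog_arm", "payload": {"dp": [[0,0,-0.03],[0,0,-0.036],[0.033,0,0],[0,0,0],[0,0,0],[0,0,0.02],[0,0,0.02],[0,0,0.008],[0,0,0]], "twist": [0,0,0,0,0,0,0,0,0], "jaw": 0.05}}

```text
time: 15.52
tool_pos: [515.2, -219.1, 51.9]
tcp_rot: [-3.141, 0.001, -0.427]
contact_force: [-0.1, -0.3, -0.1]
grip_width: 49.7
finger_force: 0.0
```

Request:
{"api": "jog_arm", "payload": {"dp": [[0,0,0],[0,0,0],[0,0,0],[0,0,0],[0,0,0],[0,0,0],[0,0,0]], "twist": [0,0,0,0,0,0,0], "jaw": 0.0}}

```text
time: 16.4
tool_pos: [515.8, -219.4, 52.3]
tcp_rot: [-3.142, -0.0, -0.427]
contact_force: [-1.4, -0.2, 1.8]
grip_width: 11.1
finger_force: 30.0
```

Request:
{"api": "jog_arm", "payload": {"dp": [[0,0,0],[0,0,0],[0,0,0],[0,0,0],[0,0,0],[0,0,0],[0,0,0],[0,0,0]], "twist": [8,10,10,10,10,10,4,0]}}

```text
time: 17.4
tool_pos: [516.0, -219.4, 52.4]
tcp_rot: [-3.141, -0.0, -1.508]
contact_force: [-0.2, 0.2, 1.9]
grip_width: 10.8
finger_force: 30.0
```

```bash
python3 -c "
from h import *
o=bot.get_obs();print(o['moment'],o['contact_force'],o['tcp_rot'],o['joint_positions'])"
```

```text
[0.23932654 0.00340754 0.11715941] [-0.17413631  0.17153204  1.90248687] [-3.14110568e+00 -3.32160920e-04 -1.50785971e+00] [-5.38767105e-01  5.98363873e-01  1.63697372e+00  2.32239909e-06
  9.05665596e-01  2.53988742e+00]
```

Request:
{"api": "jog_arm", "payload": {"dp": [[0,0,0],[0,0,0],[0,0,0],[0,0,0],[0,0,0]], "twist": [1,0,0,0,0]}}

```text
time: 18.02
tool_pos: [515.9, -219.4, 52.3]
tcp_rot: [-3.141, -0.0, -1.526]
contact_force: [1.5, -0.0, 2.9]
grip_width: 10.7
finger_force: 30.0
```

Request:
{"api": "jog_arm", "payload": {"dp": [[0,0,0],[0,0,0],[0,0,0],[0,0,0],[0,0,0],[0,0,0]], "twist": [0,0,0,0,0,0], "jaw": 0.06}}

```text
time: 18.77
tool_pos: [515.8, -219.5, 52.2]
tcp_rot: [-3.142, -0.0, -1.526]
contact_force: [0.1, -0.6, -0.7]
grip_width: 59.5
finger_force: 0.0
```

Request:
{"api": "jog_arm", "payload": {"dp": [[0,0,-0.03],[0,0,-0.05],[0,0,-0.06],[0,0,0],[0,0,0],[0,0,0]], "twist": [0,0,0,0,0,0]}}

```text
time: 19.52
tool_pos: [515.0, -218.9, 190.7]
tcp_rot: [3.139, 0.002, -1.526]
contact_force: [-0.6, -0.7, -0.3]
grip_width: 59.5
finger_force: 0.0
```

```bash
python3 look.py w7 switch_panel,knob 40
```

```text
19.525 [ 515.  -218.9  190.7] [ 3.1391e+00  1.7000e-03 -1.5263e+00] [-0.54  0.44  1.48  0.    1.23  2.56]
switch_panel 0.82 [316. 223. 172. 127.] ((515.9368286132812, -221.93014526367188), (57.505577087402344, 137.60330200195312), 65.43666076660156)
knob 0.68 [318. 229.  43.  40.] ((513.063720703125, -218.94131469726562), (30.32476043701172, 40.498382568359375), 68.0342025756836)
{'fx': 369.88087541150037, 'fy': 369.88087541150037, 'cx': 318.343119023069, 'cy': 242.55271918793798, 'k1': -0.0258835777384156, 'R': [[-0.9989613058983297, -0.04546043176805039, 0.0031078065204707644], [-0.04278006556102332, 0.9591738512475311, 0.27956285352953403], [-0.015689974776932947, 0.2791395210758297, -0.9601223632772323]], 't': [504.00453928832917, 206.99220200582772, 424.469940860375]}
```

View pics/w7.png

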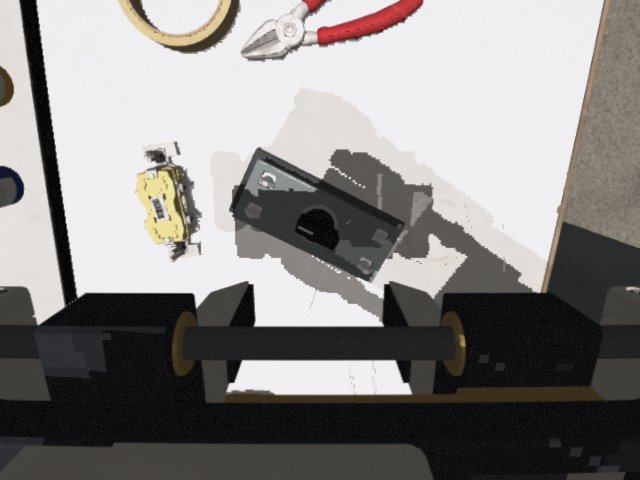

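The panel sits on the base at (318,215) with all four heads showing, and the knob (318,229) is back in line with it. The arm is clear.

```bash
python3 -c "
from plant import bot
print(bot.close_job())"
```

```text
the job is handed in; nothing more can be done
None
```

I snapped the panel onto all four standoffs (both ends stopped at the 40 mm home height), turned the knob about 1.10 rad to its stop, held it there about half a second and saw it spring back; the job was handed in at about 19.5 s, and no verdict was reported.

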